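# Shingle carved tiles on a drying tray and rack it

## Task

With the tray still out on the bench, lay all the carved tiles lengthwise along the middle of the tray as one overlapping fan like roof shingles: the first leans on the batten with its foot towards the handle, and each next one leans on the one before, about 40 mm further towards the handle. Then swing the keeper of the slotted holder out of the way if you have not yet done so, slide the loaded tray along the bench by its handle, without lifting it, head first under the lips and fully home against the end stop, and swing the keeper shut behind it. The fan must still be in order at the end; leave the tools and other things on the bench alone.

Things in the scene. Friction and masses are not known exactly. Their poses are not given: they have to be found in the camera images.
- tile1: carved wooden sample tile, a flat rectangular plate 80 (x) x 55 (y) x 9 (z) mm, 40 g, origin at its centre, z its face normal; both faces and both ends are alike, so it may be used either way up or round. All tiles are the same; 4 or 5 of them are present (None: absent). They start flat on the bench at any yaw
- tile2: carved wooden sample tile, a flat rectangular plate 80 (x) x 55 (y) x 9 (z) mm, 40 g, origin at its centre, z its face normal; both faces and both ends are alike, so it may be used either way up or round. All tiles are the same; 4 or 5 of them are present (None: absent). They start flat on the bench at any yaw
- tile3: carved wooden sample tile, a flat rectangular plate 80 (x) x 55 (y) x 9 (z) mm, 40 g, origin at its centre, z its face normal; both faces and both ends are alike, so it may be used either way up or round. All tiles are the same; 4 or 5 of them are present (None: absent). They start flat on the bench at any yaw
- tile4: carved wooden sample tile, a flat rectangular plate 80 (x) x 55 (y) x 9 (z) mm, 40 g, origin at its centre, z its face normal; both faces and both ends are alike, so it may be used either way up or round. All tiles are the same; 4 or 5 of them are present (None: absent). They start flat on the bench at any yaw
- tile5: carved wooden sample tile, a flat rectangular plate 80 (x) x 55 (y) x 9 (z) mm, 40 g, origin at its centre, z its face normal; both faces and both ends are alike, so it may be used either way up or round. All tiles are the same; 4 or 5 of them are present (None: absent). They start flat on the bench at any yaw
- tray: loose plywood drying tray, 0.35 to 0.65 kg, lying on the bench: board 270 (x) x 120 (y) x 12 mm without side walls, origin at the centre of its underside, z up. +x is its head end, which goes into the holder first
- tray_batten (a point): the batten on top of the tray near its head end, running across it (y): 9 mm high above the board, 14 wide (tray x from +85 to +99 mm), 100 long. This point is the middle of its foot edge on the tail side (tray x = 85, y = 0, on the board, 12 above the bench)
- tray_handle (a point): the tray's handle: an upright tab on the centre line at the tail end, 14 mm thick (tray y), 1.5 to 39.5 mm above the bench, sticking out from the board's tail edge at tray x = -135 to -191 mm; pinch it from above across its thickness. This point: tray x = -170, y = 0, 28 mm above the bench
- rack: grey slotted tray holder fixed to the bench; origin on the bench at the centre of its mouth, +x points into it. Two side rails 26 mm high, inner faces at y = +-64 mm (x 30 to 285), with lips reaching in to y = +-54 over the tray's edges (lip underside 18 mm up). Open above, no floor: the tray slides on the bench. The rails flare outwards at the mouth (x 0 to 30)
- rack_home (a point): where the tray's origin is when the tray is fully home against the end stop: x = 145, y = 0, z = 0 in the holder's frame (end stop face at x = 280; the tray's tail edge is then 10 mm inside the mouth, the handle sticks out)
- keeper (a joint): keeper arm of the holder, turning on an upright hinge at the mouth's corner: 0 = shut (arm across half the mouth, blocking the tray), grows as it swings outwards, clockwise from above, away from the mouth, 1.57 = pointing straight out (-x of the holder), stop at 2.3. Stays where it is left (friction 0.05 N m). Starts shut. Arm 68 long, 12 thick, 4 to 22 mm above the bench
- keeper_grip (a point): grip point of the keeper: black upright round knob of 18 mm diameter on the arm, 22 to 62 mm above the bench, 50 mm from the hinge axis; this point is on its axis, 45 mm above the bench
- keeper_hinge (a point): the keeper's hinge axis at bench height, fixed in the holder's frame at x = -12, y = +90 mm
- chisel: bystander: flat chisel, 230 long, lying on the bench; leave it alone
- gouge: bystander: narrow gouge, 230 long, lying on the bench; leave it alone
- mallet: bystander: square-headed carver's mallet lying down, head 160 x 70 x 60, round handle 150 long; leave it alone
- oil: bystander: closed oil bottle, 60 diameter, 150 tall, standing; leave it alone
- offcut: bystander: wood offcut 100 x 45 x 35; leave it alone
- stone: bystander: grey sharpening stone 150 x 50 x 25; leave it alone
- cup: bystander: grey plastic cup, 80 diameter, 60 tall; leave it alone
Things that resemble listed ones, but are neither listed nor needed, are in the scene too. Leave any blue look-alike of the tile1 alone.

How it is judged (in metres and radians):
On the way, in this order (a step that is already met when the one before it is completed fails the run):
1. all tiles that are present lie shingled on the tray while it is still out of the holder (x of tile1 in the frame of tray between -0.115 and 0.115 m and y of tile1 in the frame of tray between -0.015 and 0.015 m and z of tile1 in the frame of tray between 0.012 and 0.045 m and angle between the y axis of each of tile1, tile2, tile3, tile4, tile5 and the y axis of tray, either way round below 0.2 rad and angle between the z axis of tile1 and the z axis of tray, either way round between 0.08 and 0.42 rad and (distance between tile1 and tile2 below 0.055 m or distance between tile1 and tile3 below 0.055 m or distance between tile1 and tile4 below 0.055 m or distance between tile1 and tile5 below 0.055 m) and x of tile2 in the frame of tray between -0.115 and 0.115 m and y of tile2 in the frame of tray between -0.015 and 0.015 m and z of tile2 in the frame of tray between 0.012 and 0.045 m and angle between the z axis of tile2 and the z axis of tray, either way round between 0.08 and 0.42 rad and (distance between tile2 and tile1 below 0.055 m or distance between tile2 and tile3 below 0.055 m or distance between tile2 and tile4 below 0.055 m or distance between tile2 and tile5 below 0.055 m) and x of tile3 in the frame of tray between -0.115 and 0.115 m and y of tile3 in the frame of tray between -0.015 and 0.015 m and z of tile3 in the frame of tray between 0.012 and 0.045 m and angle between the z axis of tile3 and the z axis of tray, either way round between 0.08 and 0.42 rad and (distance between tile3 and tile1 below 0.055 m or distance between tile3 and tile2 below 0.055 m or distance between tile3 and tile4 below 0.055 m or distance between tile3 and tile5 below 0.055 m) and x of tile4 in the frame of tray between -0.115 and 0.115 m and y of tile4 in the frame of tray between -0.015 and 0.015 m and z of tile4 in the frame of tray between 0.012 and 0.045 m and angle between the z axis of tile4 and the z axis of tray, either way round between 0.08 and 0.42 rad and (distance between tile4 and tile1 below 0.055 m or distance between tile4 and tile2 below 0.055 m or distance between tile4 and tile3 below 0.055 m or distance between tile4 and tile5 below 0.055 m) and x of tile5 in the frame of tray between -0.115 and 0.115 m and y of tile5 in the frame of tray between -0.015 and 0.015 m and z of tile5 in the frame of tray between 0.012 and 0.045 m and angle between the z axis of tile5 and the z axis of tray, either way round between 0.08 and 0.42 rad and (distance between tile5 and tile1 below 0.055 m or distance between tile5 and tile2 below 0.055 m or distance between tile5 and tile3 below 0.055 m or distance between tile5 and tile4 below 0.055 m) and distance between tile1 and tile2 above 0.025 m and distance between each of tile1, tile2 and tile3 above 0.025 m and distance between each of tile1, tile2, tile3 and tile4 above 0.025 m and distance between each of tile1, tile2, tile3, tile4 and tile5 above 0.025 m and linear speed of each of tile1, tile2, tile3, tile4, tile5, tray below 0.02 m/s and x of tray in the frame of rack below 0 m), for 0.3 s.
2. the tray is fully home in the holder (x of tray in the frame of rack between 0.137 and 0.15 m and angle between the x axis of tray and the x axis of rack, either way round below 0.06 rad and y of tray in the frame of rack between -0.008 and 0.008 m and height (world z) of tray below 0.006 m), for 0.2 s.
At the end, for the whole second after the job is handed in: Tiles: one fan, within 15 mm and 0.2 rad of the tray's centre line, each leaning 0.08-0.42 rad, centres over 25 mm apart and each within 55 mm of another. Tray in the holder's frame: x 137-150 mm, |y| < 8 mm, within 0.06 rad, flat on the bench. Keeper below 0.2 rad. All at rest (all of step 2 and x of tile1 in the frame of tray between -0.115 and 0.115 m and y of tile1 in the frame of tray between -0.015 and 0.015 m and z of tile1 in the frame of tray between 0.012 and 0.045 m and angle between the y axis of each of tile1, tile2, tile3, tile4, tile5 and the y axis of tray, either way round below 0.2 rad and angle between the z axis of tile1 and the z axis of tray, either way round between 0.08 and 0.42 rad and (distance between tile1 and tile2 below 0.055 m or distance between tile1 and tile3 below 0.055 m or distance between tile1 and tile4 below 0.055 m or distance between tile1 and tile5 below 0.055 m) and x of tile2 in the frame of tray between -0.115 and 0.115 m and y of tile2 in the frame of tray between -0.015 and 0.015 m and z of tile2 in the frame of tray between 0.012 and 0.045 m and angle between the z axis of tile2 and the z axis of tray, either way round between 0.08 and 0.42 rad and (distance between tile2 and tile1 below 0.055 m or distance between tile2 and tile3 below 0.055 m or distance between tile2 and tile4 below 0.055 m or distance between tile2 and tile5 below 0.055 m) and x of tile3 in the frame of tray between -0.115 and 0.115 m and y of tile3 in the frame of tray between -0.015 and 0.015 m and z of tile3 in the frame of tray between 0.012 and 0.045 m and angle between the z axis of tile3 and the z axis of tray, either way round between 0.08 and 0.42 rad and (distance between tile3 and tile1 below 0.055 m or distance between tile3 and tile2 below 0.055 m or distance between tile3 and tile4 below 0.055 m or distance between tile3 and tile5 below 0.055 m) and x of tile4 in the frame of tray between -0.115 and 0.115 m and y of tile4 in the frame of tray between -0.015 and 0.015 m and z of tile4 in the frame of tray between 0.012 and 0.045 m and angle between the z axis of tile4 and the z axis of tray, either way round between 0.08 and 0.42 rad and (distance between tile4 and tile1 below 0.055 m or distance between tile4 and tile2 below 0.055 m or distance between tile4 and tile3 below 0.055 m or distance between tile4 and tile5 below 0.055 m) and x of tile5 in the frame of tray between -0.115 and 0.115 m and y of tile5 in the frame of tray between -0.015 and 0.015 m and z of tile5 in the frame of tray between 0.012 and 0.045 m and angle between the z axis of tile5 and the z axis of tray, either way round between 0.08 and 0.42 rad and (distance between tile5 and tile1 below 0.055 m or distance between tile5 and tile2 below 0.055 m or distance between tile5 and tile3 below 0.055 m or distance between tile5 and tile4 below 0.055 m) and distance between tile1 and tile2 above 0.025 m and distance between each of tile1, tile2 and tile3 above 0.025 m and distance between each of tile1, tile2, tile3 and tile4 above 0.025 m and distance between each of tile1, tile2, tile3, tile4 and tile5 above 0.025 m and linear speed of each of tile1, tile2, tile3, tile4, tile5, tray below 0.02 m/s and value of joint keeper below 0.2 rad); the robot touches nothing.
It fails at once if a tool or other bystander on the bench is moved more than 50 mm (distance of any of chisel, gouge, mallet, oil, offcut, stone, cup from where it was at the start of the episode above 0.05 m).
It fails at once if the tray is lifted more than 30 mm off the bench or tipped (height (world z) of tray above 0.03 m or angle between tray's own z axis and vertical above 0.25 rad).
Of tile1, tile2, tile3, tile4, tile5 only 4 to 5 are there at a start; the rules pass over those that are not, and their reading is None.
At some moment in a run one of tile1, tile2, tile3, tile4, tile5 may be knocked a few centimetres aside while the robot is not near it.
Once in a run the grip may slacken for a moment while it holds something.
It also fails if it takes over 210 s, if anything falls off the work surface, if the arm or the gripper's body presses on something with over 40 N, if the wrist force passes 120 N, or if a joint passes its speed limit or range.

## Robot

A 6-joint arm with a two-finger parallel gripper is mounted at the origin on the work surface. World frame = base frame: x ahead of the robot, y to its left, z up, the work surface at z = 0. Lengths are in mm, angles in rad, forces in N, time in s.
With the tool pointing down it reaches from about 250 to 725 mm from the base axis. Payload 9.7 kg.
Tool frame: the origin (TCP) lies at the centre of the arm's flange, where the gripper is bolted on; the fingertips stand tips_ahead ahead of it and the grasp point (between the pads) lies 155 mm ahead of it (tips_ahead is the distance from the TCP to the fingertips, in mm); z points along the fingers, y is the line along which they close (so a half turn about z gives the same grasp; the last joint's range is limited). The gripper opens to 85 mm and grips with 20 to 120 N. Pads are 22 mm wide; open, the fingers measure 114 mm over their backs; the gripper's body (76 mm by 85 mm) begins 54 mm behind the grasp point. The pads swing forward as they close: fully open they stand 13 mm farther back than shut.
Start: joints at [-1.328, 0.087, 0.176, 1.66, 0, 1.571], TCP at [132.229, -533.866, 404.684] pointing down, gripper open.
Joint ranges: [-3.13, 3.13], [-0.85, 1.81], [-1.15, 1.24], [-2.2, 2.28], [-1.44, 1.52], [-3.14, 3.14]. Speed limits (rad/s): [2.22, 2.22, 2.57, 3.14, 3.14, 3.14].

## Interface

Orientations are given as [roll, pitch, yaw] about the fixed x, y, z axes, in that order (R = Rz(yaw) Ry(pitch) Rx(roll)).
In Python, from station import goto, servo_line, move_joints, command_gripper, pause, ik, camera, camera_model, PlanningError, job_done, get_time_s, get_joint_positions, get_dq, get_joint_torque, get_eef_pos, get_ee_rot, get_contact_force, get_ft_torque, get_opening, get_grip_force, tips_ahead gives the robot as it stands. Calls block until the motion is done:
- goto(position, orientation): joint-space move of the TCP to a pose.
- servo_line(position, speed=150, ori=None, max_force=None): straight line of the TCP; ori=None keeps the orientation; speed is the mean speed in mm/s. With max_force (N) it stops when the force on the tool has changed by that much, and returns True; else False.
- move_joints(angles): joint-space move.
- command_gripper(opening, grip_force=None): opening from 0.0 (shut) to 1.0 (fully open); grip_force is the grip in N (None keeps the last); returns when the fingers have stopped.
- pause(seconds).
- ik(position, orientation): joint angles nearest the present ones, or None.
- camera(name): name is "scene" or "top"; returns the picture (400x640x3 uint8, red, green, blue); there is no depth.
- camera_model(name): a dict with "intrinsics" (3x3 intrinsics, pixels), "position" and "attitude" of the camera in the world. Camera axes: x right, y down, z forward; pixel columns grow to the right and rows downward; lengths in mm; the calibration is good to about 2 mm. A picture is of the moment at which its call begins. camera_model takes no time and is no camera call.
A pose or a line that the arm cannot do raises PlanningError and nothing moves.
- job_done(): hands the job in; it is judged then, once.
Readings, each from a call of its own:
- get_time_s(): time.
- get_joint_positions(): joint angles.
- get_dq(): joint speeds.
- get_joint_torque(): joint torques, N m.
- get_eef_pos(): TCP position.
- get_ee_rot(): TCP orientation.
- get_contact_force(): force on the tool from outside, world axes, zero at the start.
- get_ft_torque(): the same for the moment, N m.
- get_opening(): opening from 0.0 (shut) to 1.0 (fully open).
- get_grip_force(): force on a finger pad.
Only numpy, scipy, OpenCV 4.12 (cv2) and the standard library are available. Lean on these libraries where they do the work, as an engineer would, in place of code of your own. Each camera call takes 0.05 s, during which the arm holds its last target. There are 200 camera calls.

## Working session

There is one attempt and no reset: what is moved stays moved. The work goes in short steps, each a Python script; the robot and the scene stay as the last script left them, time stands still between calls to the robot, and variables do not carry over. Pictures are saved under pics/ and viewed, at most 14 in all, crops included, and the job is handed in when it is done.

```bash
mkdir -p pics; ls
python3 - <<'E'
from station import *
import cv2
for n in ("scene","top"):
    im=camera(n); cv2.imwrite(f"pics/{n}0.png",cv2.cvtColor(im,cv2.COLOR_RGB2BGR))
    m=camera_model(n); print(n,m)
print(get_time_s(), tips_ahead() if callable(tips_ahead) else tips_ahead, get_ee_rot(), get_opening())
E
```

```text
pics
scene {'intrinsics': array([[384.51112352,   0.        , 319.20281812],
       [  0.        , 384.51112352, 205.45100141],
       [  0.        ,   0.        ,   1.        ]]), 'position': array([1633.00202292, -318.98659653,  843.33508438]), 'attitude': array([-2.13836115e+00, -1.07384521e-03,  1.31270441e+00])}
top {'intrinsics': array([[422.04360847,   0.        , 316.41186878],
       [  0.        , 422.04360847, 195.88234803],
       [  0.        ,   0.        ,   1.        ]]), 'position': array([ 343.27539269,  -38.38566027, 1292.5324684 ]), 'attitude': array([-3.01389763,  0.02031992, -1.58935374])}
0.1 173.4 [-3.14030366e+00  1.88316282e-05  2.42752555e-01] 1.0007643653062719
```

View pics/top0.png

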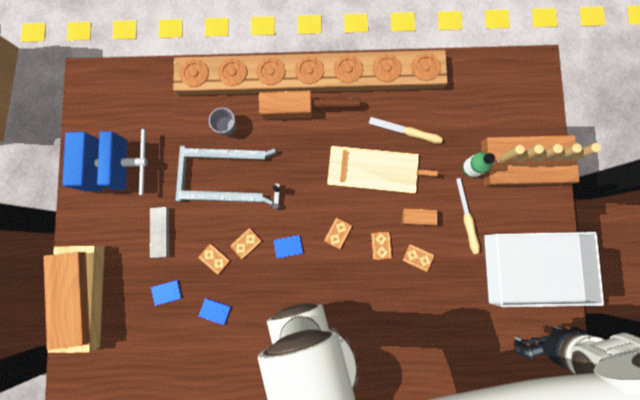

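View pics/scene0.png

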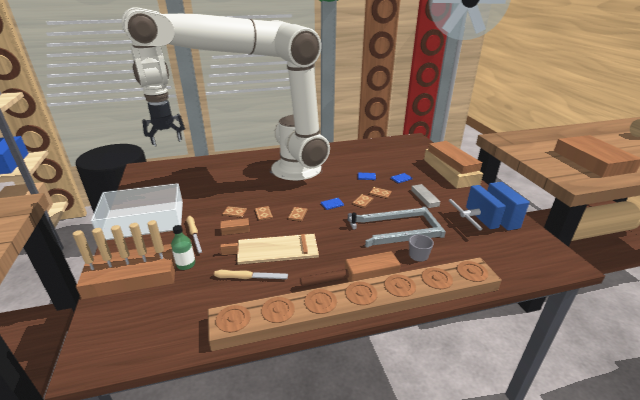

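The top view shows these candidates:
- **Carved tiles:** orange, at (214,259), (245,243), (338,233), (381,246) and (418,257).
- **Look-alikes:** blue plates at (288,246), (166,292) and (214,311), plus the offcut at (420,216). I leave these alone.
- **Tray:** (373,169), with the batten at (345,165) and the handle at (428,173).
- **Holder:** (228,175), with the keeper knob at about (277,190).

The carved orange plates are the ones I want. I'll check them in a crop.

```bash
cat > h.py <<'E'
from station import *
import numpy as np, cv2
from scipy.spatial.transform import Rotation as Ro
def cam(n):
    m=camera_model(n); return m["intrinsics"],np.array(m["position"]),Ro.from_euler("xyz",m["attitude"]).as_matrix()
def ray(n,uv,z):
    K,p,R=cam(n); uv=np.atleast_2d(np.asarray(uv,float))
    d=(R@np.linalg.inv(K)@np.c_[uv,np.ones(len(uv))].T).T
    return (p+d*((z-p[2])/d[:,2])[:,None])[:,:2]
def proj(n,P):
    K,p,R=cam(n); q=(K@R.T@(np.atleast_2d(P)-p).T).T; return q[:,:2]/q[:,2:]
def rects(mask,n,z,amin,amax):
    "contours -> world min-area rectangles (cx,cy,long,short,yaw of long side)"
    out=[]
    for c in cv2.findContours(mask,cv2.RETR_EXTERNAL,cv2.CHAIN_APPROX_NONE)[0]:
        m=cv2.moments(c)
        if not amin<m["m00"]<amax: continue
        w=ray(n,c[:,0,:],z).astype(np.float32)
        b=cv2.boxPoints(cv2.minAreaRect(w)); e=[b[1]-b[0],b[2]-b[1]]
        L=max(e,key=np.linalg.norm); S=min(e,key=np.linalg.norm)
        out.append((*b.mean(0),np.linalg.norm(L),np.linalg.norm(S),np.arctan2(L[1],L[0])%np.pi,m["m10"]/m["m00"],m["m01"]/m["m00"]))
    return out
def save(n,im,box=None,s=1):
    if box: im=im[box[1]:box[3],box[0]:box[2]]
    cv2.imwrite(f"pics/{n}.png",cv2.cvtColor(cv2.resize(im,None,fx=s,fy=s,interpolation=cv2.INTER_CUBIC),cv2.COLOR_RGB2BGR))
E
python3 - <<'E'
from h import *
np.set_printoptions(precision=1,suppress=True)
im=cv2.cvtColor(cv2.imread("pics/top0.png"),cv2.COLOR_BGR2RGB)
hsv=cv2.cvtColor(im,cv2.COLOR_RGB2HSV)
for p in [(214,266),(338,226),(300,290),(373,180),(345,165),(428,173),(420,216),(200,200),(338,233),(277,190)]: print(p,im[p[1],p[0]],hsv[p[1],p[0]])
m=((hsv[...,0]<20)&(hsv[...,2]>130)).astype(np.uint8)
m[:,450:]=0; m[:130]=0; m[:,:130]=0
for r in rects(m,"top",9,40,6000): print(np.array(r))
save("crop0",im,(170,130,450,280),2.8)
E
```

```text
(214, 266) [237 180 115] [ 16 131 237]
(338, 226) [249 230 163] [ 23  88 249]
(300, 290) [127  77  52] [ 10 151 127]
(373, 180) [254 248 214] [ 26  40 254]
(345, 165) [226 159 105] [ 13 137 226]
(428, 173) [233 158  99] [ 13 147 233]
(420, 216) [232 160 102] [ 13 143 232]
(200, 200) [115  89  78] [  9  82 115]
(338, 233) [242 178 112] [ 15 137 242]
(277, 190) [22 27 26] [84 47 27]
[-41.6 228.3 104.1  18.2   1.7 231.8 386.2]
[ -46.  -317.8  143.9   75.3    1.4  429.1  383.7]
[ 14.3 310.2 109.   10.7   1.6 211.1 365.9]
[-14.4  88.4  97.7  38.5   0.1 285.  371.4]
[ 33.3 478.3 132.3  27.1   1.5 145.5 357.7]
[  41.8 -293.9  156.6   18.1    1.4  413.5  352.4]
[133.3 395.9 246.9  40.8   1.5 185.5 323.3]
[ 26.9 332.1 420.9 230.6   1.6 204.4 364.5]
[318.3 514.1  79.4  20.8   1.6 140.  261.7]
[331.  149.6 102.9  42.6   1.6 262.9 255.5]
[376.5 120.5  70.   30.2   1.6 269.5 239.6]
[ 332.5 -322.2  174.9  114.4    1.4  420.8  249.6]
[379.2 -80.6 502.9 132.5   1.6 347.7 243.1]
[ 535.6 -376.    92.4   27.7    1.6  436.5  184.8]
[545.  250.9 247.9  37.5   1.5 229.6 186. ]
[ 601.4 -102.1   98.8   19.1    3.   343.8  165.7]
[503.7   8.2 833.  300.5   1.7 308.1 214. ]
[436.9 447.9 419.6 274.9   0.4 173.4 237.3]
[ 691.1 -348.2  123.9   33.3    1.3  425.7  136.8]
[713.7 136.   88.1  12.9   1.5 265.  131.2]
[719.3 404.3 221.6  22.4   1.6 182.4 131.9]
[708.5 551.3  42.1  35.    0.  135.7 134.1]
```

View pics/crop0.png

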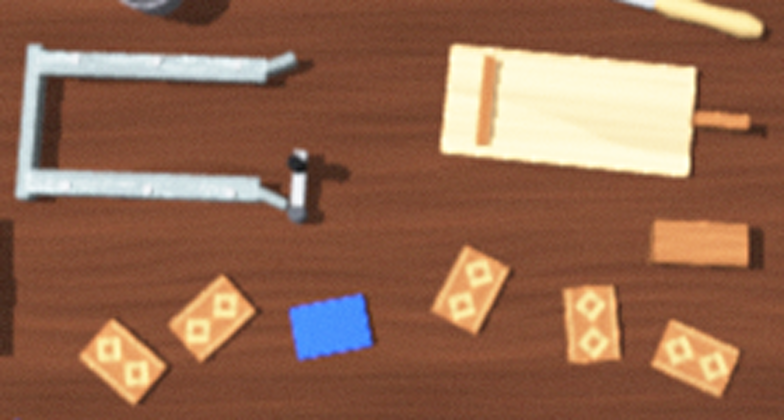

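The crop confirms five carved tiles with diamond patterns, along with the blue plate and the plain offcut. The tray head faces the holder mouth, and the keeper is shut with its black knob at about (277,187).

```bash
cat >> h.py <<'E'
def tiles(im,z=9):
    hsv=cv2.cvtColor(im,cv2.COLOR_RGB2HSV)
    m=((hsv[...,0]<30)&(hsv[...,2]>185)&(hsv[...,1]>60)).astype(np.uint8)
    return [r for r in rects(m,"top",z,200,700) if 68<r[2]<98 and 44<r[3]<68]
def tray(im):
    "x,y of tray origin & yaw of +x(head)"
    hsv=cv2.cvtColor(im,cv2.COLOR_RGB2HSV)
    m=((hsv[...,0]>17)&(hsv[...,0]<35)&(hsv[...,2]>215)).astype(np.uint8); m[:,450:]=0; m[:120]=0; m[230:]=0
    m=cv2.morphologyEx(m,cv2.MORPH_CLOSE,np.ones((7,7)))
    return rects(m,"top",12,1000,8000)
E
python3 - <<'E'
from h import *
np.set_printoptions(precision=2,suppress=True)
im=camera("top"); hsv=cv2.cvtColor(im,cv2.COLOR_RGB2HSV)
print("tiles");[print(np.array(r)) for r in tiles(im)]
print("tray");[print(np.array(r)) for r in tray(im)]
g=((hsv[...,1]<50)&(hsv[...,2]>120)).astype(np.uint8); g[:,300:]=0;g[:,:172]=0;g[:140]=0;g[220:]=0
print("rack",[np.array(r) for r in rects(g,"top",26,200,8000)])
# rail lines at z=26: edges between u 195..255
for u in (190,200,215,230,245,255):
    v=np.nonzero(g[:,u])[0]; s=np.split(v,np.nonzero(np.diff(v)>3)[0]+1)
    print(u,[(a[0],a[-1],ray("top",[[u,a[0]-.5],[u,a[-1]+.5]],26).ravel()) for a in s if len(a)>2])
for v in (160,170,180,190):
    u=np.nonzero(g[v,:215])[0]; print(v,u[0],u[-1],ray("top",[[u[0]-.5,v],[u[-1]+.5,v]],26).ravel())
k=(hsv[...,2]<50).astype(np.uint8);k[:,:265]=0;k[:,290:]=0;k[:175]=0;k[215:]=0
for c in cv2.findContours(k,cv2.RETR_EXTERNAL,cv2.CHAIN_APPROX_NONE)[0]:
    c=c[:,0]; print("knob",len(c),c.mean(0),ray("top",c.mean(0),55),c.min(0),c.max(0))
E
```

```text
tiles
[ 316.58 -315.84   80.54   55.91    1.12  417.92  257.37]
[323.98 300.21  80.52  55.55   0.84 213.26 258.68]
[ 354.49 -206.59   80.91   54.64    0.04  380.74  245.16]
[368.56 203.69  79.74  55.59   2.3  245.15 243.2 ]
[394.3  -76.6   80.02  55.29   2.65 337.42 232.92]
[1069.39  903.19   79.06   62.59    1.54   32.8    31.99]
[1070.07  752.65   78.47   66.25    1.57   78.38   30.51]
[1069.11  601.48   78.3    65.86    1.54  124.04   29.21]
[1069.77  450.48   78.09   62.3     1.54  170.2    27.98]
[1070.83  298.98   75.29   65.11    1.59  216.45   26.5 ]
[1071.16  149.23   76.42   62.13    1.54  262.57   25.1 ]
[1070.24   -2.1    79.33   65.71    1.59  309.16   23.88]
[1070.67 -153.68   77.3    65.45    1.54  355.65   22.63]
[1070.38 -303.42   77.22   66.59    1.58  402.35   21.23]
[1071.16 -454.05   77.28   65.62    1.57  449.54   19.83]
[1070.77 -604.77   78.48   65.06    1.54  496.63   18.37]
[1070.69 -756.02   77.88   65.12    1.57  544.1    17.08]
[1071.82 -906.78   78.23   64.85    1.54  591.84   15.66]
tray
[ 588.48 -189.97  269.    121.77    1.45  372.77  169.05]
rack [ar
[... 498 characters left out ...]
98.76, 292.57]))]
230 [(np.int64(150), np.int64(157), array([656.14, 248.03, 630.97, 247.84])), (np.int64(192), np.int64(200), array([525.38, 247.03, 497.8 , 246.82]))]
245 [(np.int64(150), np.int64(158), array([655.05, 201.63, 626.77, 201.54])), (np.int64(193), np.int64(201), array([521.33, 201.22, 493.79, 201.13]))]
255 [(np.int64(150), np.int64(158), array([654.33, 170.73, 626.06, 170.73])), (np.int64(193), np.int64(201), array([520.68, 170.73, 493.15, 170.73]))]
160 178 183 [626.86 410.19 626.43 391.59]
170 178 182 [595.53 409.45 595.18 393.99]
180 177 182 [564.46 411.8  564.06 393.31]
190 176 190 [533.58 414.13 532.59 368.06]
knob 13 [276.23 188.46] [[527.38 102.71]] [274 187] [279 190]
```

Run:
```python
from h import *
print(callable(tips_ahead))
yaw=1.5
goto([300,-160,330],[np.pi,0,yaw]); 
for o in (0.82,0.647):
    command_gripper(o); print(o,get_opening(),tips_ahead() if callable(tips_ahead) else tips_ahead)
    servo_line([300,-160,200],speed=200)
    print(servo_line([300,-160,165],speed=25,max_force=4),get_eef_pos(),get_contact_force())
    servo_line([300,-160,200],speed=150)
print(get_time_s())
```

```text
False
0.82 0.8202197481842015 173.4
True [ 299.96180416 -159.97759016  165.68052914] [-0.3105565   0.32970603  4.52762547]
0.647 0.6428115295046753 173.4
True [ 299.98384246 -159.9929465   169.3668233 ] [-1.35758804  0.25657253  5.62121535]
6.5083
```

```bash
cat >> h.py <<'E'
HOME=[-1.328,0.087,0.176,1.66,0,1.571]
T0=np.array([588.5,-190.0]); TY=1.451
GZ=171.2      # TCP height when gripping a tile on the bench: tile centre is GZ-4.5 ahead of the TCP
OFF=6         # grasp this much towards the foot
def tw(x,y=0): c,s=np.cos(TY),np.sin(TY); return T0+np.array([c*x-s*y,s*x+c*y])
def pick(t):
    goto_xyyaw=[]
    for a in (t[4],t[4]-np.pi):
        g=np.array(t[:2])-OFF*np.array([np.cos(a),np.sin(a)])
        q=ik([*g,GZ+80],[np.pi,0,a])
        if q is not None: goto_xyyaw.append((abs(q[5]),a,g))
    _,a,g=min(goto_xyyaw,key=lambda k:k[0])
    command_gripper(0.84)
    goto([*g,GZ+80],[np.pi,0,a]); servo_line([*g,GZ],speed=100)
    command_gripper(0.0,40); print("grip",get_opening(),get_grip_force())
    servo_line([*g,GZ+110],speed=150); print("held",get_opening(),get_grip_force())
def place(foot,th,dz=1.0):
    ex=np.array([np.cos(TY)*np.cos(th),np.sin(TY)*np.cos(th),np.sin(th)])
    ey=np.array([-np.sin(TY),np.cos(TY),0]); n=np.cross(ex,ey)
    c=np.array([*tw(foot),12+dz])+40*ex+4.5*n
    p=c-OFF*ex+(GZ-4.5)*n
    best=[]
    for s in (1,):
        R=np.c_[s*ex,-s*ey,-n]; e=Ro.from_matrix(R).as_euler("xyz")
        best.append(e)
    e=best[0]
    goto(list(p+[0,0,90]),list(e)); print("over",get_opening())
    servo_line(list(p+[0,0,10]),speed=120); servo_line(list(p),speed=20,max_force=6)
    print("force",get_contact_force(),get_opening(),get_eef_pos()-p)
    command_gripper(0.84); servo_line(list(p+60*n),speed=120)
E
python3 - <<'E'
from h import *
np.set_printoptions(precision=2,suppress=True)
im=camera("top"); ts=[r for r in tiles(im) if r[0]<480]
[print(np.array(t)) for t in ts]
t=min(ts,key=lambda t:abs(t[1]+77))
if abs(t[1]+77)>25: t=(394.3,-76.6,80,55,2.65)
pick(t); place(40,.197)
move_joints(HOME); im=camera("top"); print(np.array(tray(im)),get_time_s())
[print(np.array(t)) for t in tiles(im,) if t[0]<720]
save("p1",im,(310,130,450,280),4)
E
```

```text
[323.91 300.36  80.17  55.18   0.85 213.28 258.61]
[368.53 203.62  79.87  55.37   2.3  245.16 243.23]
[394.2  -76.96  80.38  55.01   2.63 337.45 232.92]
grip 0.6285220970250547 42.414679527282715
held 0.6282786440387113 42.009297609329224
over 0.6263209113297268
force [ 0.34 -0.71  4.8 ] 0.6286684813630419 [-0.05 -0.05  0.03]
[[ 588.39 -189.74  269.34  121.57    1.45  372.78  169.06]] 15.4583
[ 316.58 -315.84   80.54   55.91    1.12  417.94  257.34]
[323.98 300.21  80.52  55.55   0.84 213.22 258.66]
[ 354.55 -206.67   80.9    54.43    0.05  380.78  245.19]
[368.64 203.76  79.74  55.8    2.3  245.13 243.16]
```

View pics/p1.png

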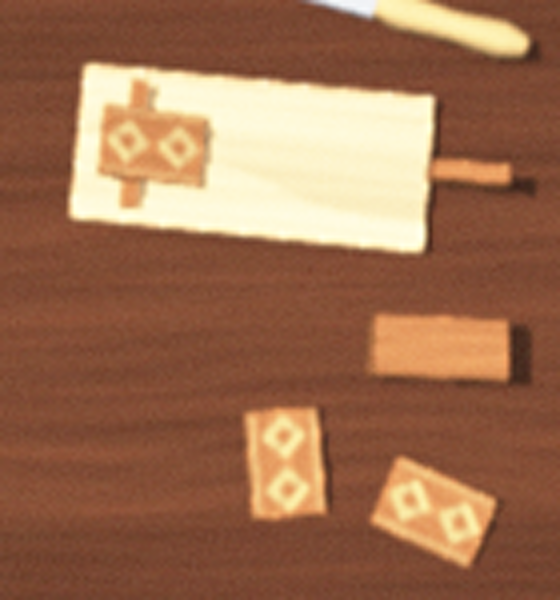

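Tile 1 leans on the batten and sits centred, with its foot at about tray x 37–40. I'll continue with the next two.

```bash
cat > run.py <<'E'
from h import *
import sys
np.set_printoptions(precision=2,suppress=True)
def go(near,foot,th):
    im=camera("top"); ts=[r for r in tiles(im) if r[0]<480]
    t=min(ts,key=lambda t:np.hypot(t[0]-near[0],t[1]-near[1])); print("pick",np.array(t[:5]))
    pick(t); place(foot,th,1.5); move_joints(HOME)
E
python3 - <<'E'
from run import *
go((354,-207),-1,.221)
go((369,204),-42,.221)
im=camera("top"); print(np.array(tray(im)),get_time_s())
[print(np.array(t)) for t in tiles(im,) if t[0]<720]
save("p2",im,(310,130,450,280),4)
E
```

```text
pick [ 354.49 -206.59   80.91   54.64    0.04]
grip 0.6314803596101402 42.432260513305664
held 0.6243431340138283 42.02053427696228
over 0.6276285431241144
force [-0.34 -0.35 -0.29] 0.6297227535797435 [-0.02  0.01 -0.06]
pick [368.58 203.93  79.94  55.97   2.29]
grip 0.6302018210875091 42.36975073814392
held 0.6275088240507266 42.026073932647705
over 0.6288824225680898
force [ 0.15 -0.84 -0.13] 0.6266870033397413 [-0.02 -0.01 -0.07]
[[ 588.32 -190.    269.    121.73    1.45  372.76  169.07]] 37.3417
[ 316.58 -315.84   80.54   55.91    1.12  417.9   257.34]
[323.98 300.21  80.52  55.55   0.84 213.22 258.64]
```

View pics/p2.png

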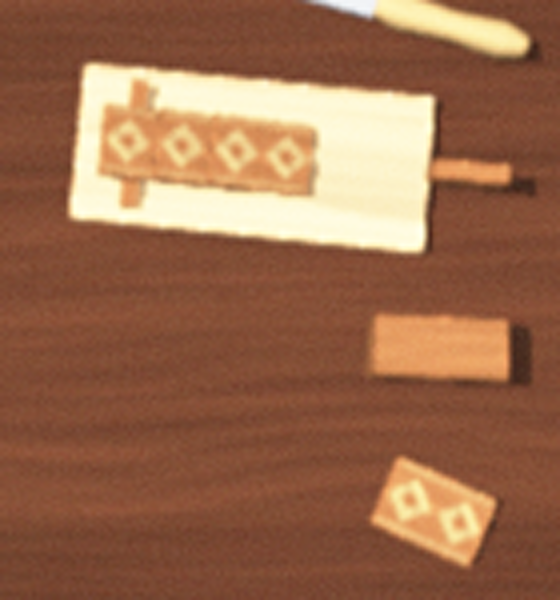

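Three tiles are shingled in line. The diamonds at crop x 127, 182, 236 and 289 are evenly spaced, about 41 mm apart. Next come the last two.

Run:
```python
from run import *
go((317,-316),-83,.221)
go((324,300),-124,.221)
im=camera("top"); print(np.array(tray(im)),get_time_s())
[print(np.array(t)) for t in tiles(im,) if t[0]<720]
sc=camera("scene"); u=proj("scene",[*T0,20])[0].astype(int); print(u)
a=cv2.resize(im[130:220,310:450],None,fx=4,fy=4,interpolation=cv2.INTER_CUBIC)
b=cv2.resize(sc[u[1]-30:u[1]+30,u[0]-70:u[0]+70],None,fx=4,fy=4,interpolation=cv2.INTER_CUBIC)
save("p3",np.vstack([a,b])[:600])
```

```text
pick [ 316.58 -315.84   80.54   55.91    1.12]
grip 0.6248463376480511 42.50517547130585
held 0.6298422144745259 42.02609717845917
over 0.6244607340524568
force [-0.04 -0.21 -0.52] 0.6321235763252505 [-0.03  0.01 -0.12]
pick [323.98 300.28  80.36  55.6    0.85]
grip 0.6240565066303311 42.45992839336395
held 0.6227716805912197 42.00958728790283
over 0.629708861640767
force [-0.43 -0.45 -0.38] 0.6258342044201548 [-0.02  0.   -0.06]
[[ 588.22 -189.64  269.11  120.89    1.45  372.76  169.07]] 58.5917
[277 244]
```

View pics/p3.png

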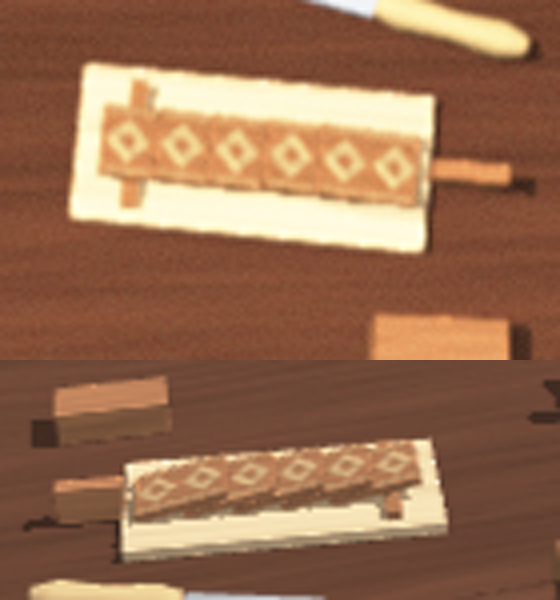

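The fan of five is good, evenly overlapped and with the last foot about 10 mm inside the tail edge. Next is the keeper.

```bash
cat >> h.py <<'E'
RO=np.array([571.5,112.7]); RY=1.513
def rw(x,y): c,s=np.cos(RY),np.sin(RY); return RO+np.array([c*x-s*y,s*x+c*y])
KZ=202.0; KORI=[np.pi,0,RY-np.pi/2]
def knob(phi): return [*(rw(-12,90)+50*(rw(-np.sin(phi),-np.cos(phi))-RO)+np.array([-1,0])),KZ]
def swing(a,b):
    n=int(np.ceil(abs(b-a)/.2))
    for f in np.linspace(a,b,n+1)[1:]: servo_line(knob(f),speed=60)
def kgrip(phi):
    command_gripper(.5); k=knob(phi); goto([k[0],k[1],KZ+90],KORI); servo_line([k[0],k[1],KZ+45],speed=120)
    if servo_line(k,speed=50,max_force=6): print("touch",get_eef_pos(),get_contact_force())
    command_gripper(0,25); print("knob",get_opening()*85,get_contact_force())
def kfree():
    command_gripper(.5); p=get_eef_pos(); servo_line([p[0],p[1],KZ+90],speed=120)
E
python3 - <<'E'
from h import *
np.set_printoptions(precision=2,suppress=True)
kgrip(0); 
swing(0,1.9); print(get_contact_force(),get_opening()*85)
kfree(); move_joints(HOME)
im=camera("top"); print(get_time_s()); save("k1",im,(170,130,450,280),2.8)
E
```

```text
knob 17.049724862723483 [0.4  1.62 4.05]
[ 29.31  45.7  -18.1 ] 15.113029926641156
72.8
```

View pics/k1.png

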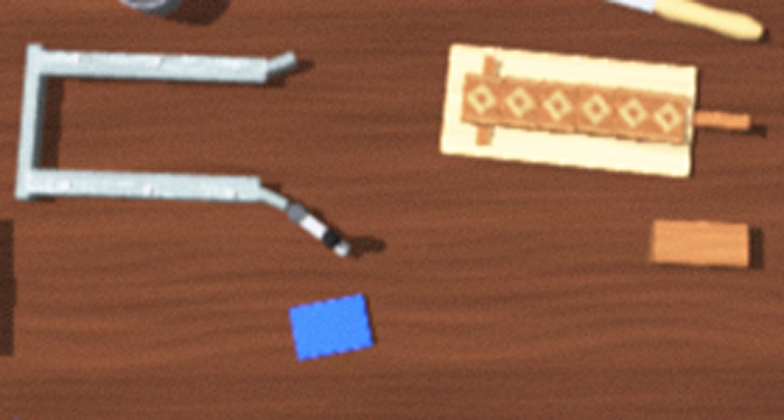

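Run:
```python
from h import *
np.set_printoptions(precision=2,suppress=True)
im=cv2.cvtColor(cv2.imread("pics/k1.png"),cv2.COLOR_BGR2HSV)
k=(im[...,2]<75).astype(np.uint8);k[:,:315]=0;k[:,350:]=0;k[:220]=0;k[260:]=0
v,u=np.nonzero(k); print(len(u),u.min(),u.max(),v.min(),v.max())
f=lambda p:np.array(p)/2.8+[170-.3,130-.3]
print("knob@62",ray("top",f([u.mean(),v.mean()]),62),"exp",knob(1.9))
print("hinge@22",ray("top",f([295,211]),22),"exp",rw(-12,90)-[1,0],"tip@22",ray("top",f([343,251]),22), "rail c",rw(0,0))
for n in(0,1.9,2.1,2.3): print(n,proj("top",[*knob(n)[:2],62])*1, (proj("top",[*knob(n)[:2],62])[0]-[169.7,129.7])*2.8)
```

```text
267 323 349 227 247
knob@62 [[448.6  66.4]] exp [np.float64(461.0865079318454), np.float64(59.6165377876639), 202.0]
hinge@22 [[481.49 110.37]] exp [479.96 105.92] tip@22 [[437.07  58.79]] rail c [571.5 112.7]
0 [[275.85 187.28]] [297.21 161.24]
1.9 [[290.77 210.18]] [339.01 225.34]
2.1 [[289.21 213.21]] [334.64 233.83]
2.3 [[287.08 215.89]] [328.66 241.32]
```

```bash
cat >> h.py <<'E'
def hpose(x,y,yaw): # TCP for tray origin at rack (x,y), world yaw
    o=rw(x,y); return [*(o-170*np.array([np.cos(yaw),np.sin(yaw)])),183.0],[np.pi,0,yaw]
E
python3 - <<'E'
from h import *
np.set_printoptions(precision=2,suppress=True)
h=tw(-170); o=[np.pi,0,TY]
command_gripper(.5); goto([*h,290],o); servo_line([*h,183],speed=80,max_force=8)
command_gripper(0,100); print("handle",get_opening()*85,get_contact_force(),get_eef_pos())
p,e=hpose(-160,0,RY); print(p)
print(servo_line(p,speed=50,ori=e,max_force=30),get_contact_force(),get_opening()*85)
im=camera("top"); print(np.array(tray(im)),"want",rw(-160,0),get_time_s())
save("s1",im,(170,130,450,280),2.8)
E
```

```text
handle 12.675731675146372 [-0.04  1.01  4.09] [ 568.34 -358.87  183.64]
[np.float64(552.4378288899903), np.float64(-216.74898487106123), 183.0]
False [ 0.37 -5.09  4.73] 12.513425962531352
[] want [562.26 -47.03] 79.7
```

View pics/s1.png

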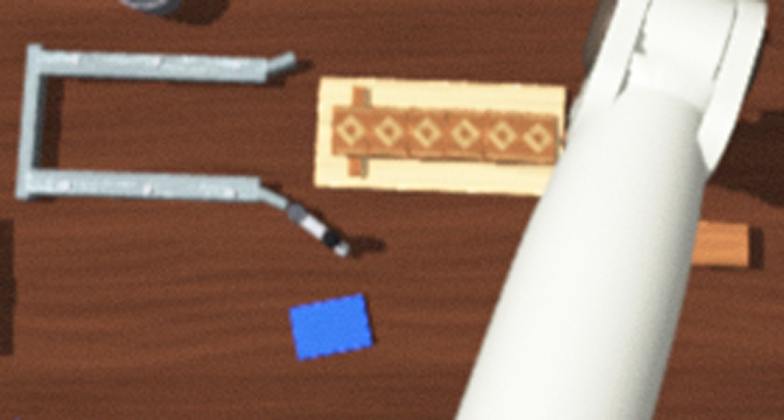

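The tray is aligned ahead of the mouth (head corners at crop (319,77) and (315,187)) and the fan is intact. I'll check the lateral offset numerically before it enters.

Run:
```python
from h import *
np.set_printoptions(precision=2,suppress=True)
im=cv2.cvtColor(cv2.imread("pics/s1.png"),cv2.COLOR_BGR2HSV)
f=lambda p:np.array(p)/2.8+[169.7,129.7]
m=((im[...,0]>17)&(im[...,0]<35)&(im[...,2]>180)).astype(np.uint8); m[:,:290]=0;m[:60]=0;m[215:]=0
E=np.array([[np.cos(RY),np.sin(RY)],[-np.sin(RY),np.cos(RY)]])
for u in (330,342,400,450,500,540):
    v=np.nonzero(m[:,u])[0]; print(u,(E@(ray("top",[f([u,v[0]-.5]),f([u,v[-1]+.5])],12)-RO).T).T.ravel())
print("head",(E@(ray("top",[f([np.nonzero(m[v])[0][0]-.5,v]) for v in(95,130,170)],12)-RO).T).T)
# rack edges in same frame, inner edges: far lip bottom z=18, near lip top z=26
g=((im[...,1]<60)&(im[...,2]>110)).astype(np.uint8); g[:,300:]=0
for u in (80,130,180,230):
    v=np.nonzero(g[:,u])[0]; a=v[v<120].max()+.5; b=v[v>120].min()-.5
    print(u,(E@(ray("top",f([u,a]),18)-RO).T).ravel(),(E@(ray("top",f([u,b]),26)-RO).T).ravel())
```

```text
330 [-37.48 -60.04 -43.26  60.37]
342 [-50.77 -60.5  -56.39  59.88]
400 [-115.1   -59.35 -119.96   60.86]
450 [-170.39  -59.02 -174.59   61.05]
500 [-225.52  -59.82 -229.05   59.05]
540 [-269.59  -59.11 -273.18   82.63]
head [[-25.64 -41.01]
 [-26.47  -1.78]
 [-26.47  42.73]]
80 [239.17 -52.49] [228.8   53.45]
130 [183.48 -53.29] [173.96  53.66]
180 [127.83 -52.96] [119.24  53.86]
230 [ 72.3  -52.64] [64.7  52.97]
```

Tray and holder are centred within 1 mm. Now I'll slide it in.

Run:
```python
from h import *
np.set_printoptions(precision=2,suppress=True)
p,e=hpose(110,0.3,RY); print(servo_line(p,speed=55,ori=e,max_force=18),get_contact_force(),get_opening()*85,get_eef_pos()-p)
p,e=hpose(152,0.3,RY); s=servo_line(p,speed=20,ori=e,max_force=14); q=get_eef_pos()
print(s,get_contact_force(),get_opening()*85,"short",np.array(p)-q,get_time_s())
im=camera("top"); save("s2",im,(170,130,350,280),4)
```

```text
False [-1.22 -8.09  8.19] 12.724792358090976 [ 0.12 -0.9   0.54]
False [ -1.   -19.49   8.74] 12.436631861488603 short [-0.06  2.23 -0.58] 87.0083
```

View pics/s2.png

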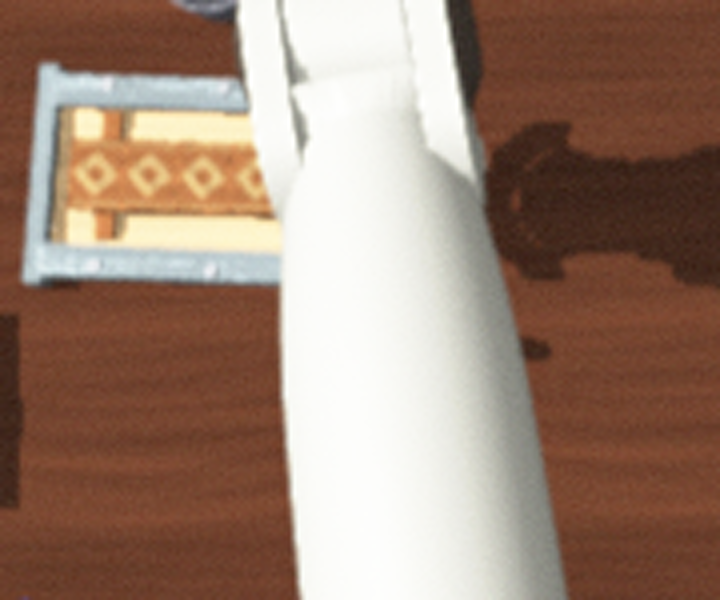

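Run:
```python
from h import *
np.set_printoptions(precision=2,suppress=True)
E=np.array([[np.cos(RY),np.sin(RY)],[-np.sin(RY),np.cos(RY)]])
f=lambda p:np.array(p)/4+[169.6,129.6]
print("batten",(E@(ray("top",[f([116,122]),f([106,222])],21)-RO).T).T)
p,e=hpose(157,0.3,RY); s=servo_line(p,speed=20,ori=e,max_force=15); q=get_eef_pos()
print(s,get_contact_force(),"short",np.array(p)-q)
im=camera("top"); save("s3",im)
print([im[v,u] for v in (170,176) for u in (182,184,186,188,192)])
```

```text
batten [[236.39 -41.07]
 [238.24  37.17]]
True [-0.64 -2.99  4.27] short [ 0.19  6.69 -0.57]
[array([152, 162, 170], dtype=uint8), array([119, 107,  82], dtype=uint8), array([177, 143, 106], dtype=uint8), array([202, 133,  83], dtype=uint8), array([231, 193, 131], dtype=uint8), array([113, 120, 124], dtype=uint8), array([179, 154, 115], dtype=uint8), array([196, 158, 113], dtype=uint8), array([212, 141,  87], dtype=uint8), array([240, 212, 145], dtype=uint8)]
```

The batten reads rack x 237, so the tray origin is at 145. It is home, and the dark strip is the end stop's shadow on the board. I'll release the handle and shut the keeper with a pinch that turns along the arc.

Run:
```python
from h import *
np.set_printoptions(precision=2,suppress=True)
command_gripper(.4); p=get_eef_pos(); servo_line([p[0],p[1],300],speed=120)
H=np.array([481,107.5])
k=lambda f,z=KZ:[*(H+50*(rw(-np.sin(f),-np.cos(f))-RO)),z]
o=lambda f:[np.pi,0,RY-np.pi/2-f]
s=2.2
command_gripper(.6); goto(k(s,KZ+90),o(s)); servo_line(k(s,KZ+45),speed=120)
print("touch",servo_line(k(s),speed=50,max_force=6))
command_gripper(0,30); print("knob",get_opening()*85,get_contact_force())
for f in np.arange(2.05,0,-.15):
    if servo_line(k(f),speed=60,ori=o(f),max_force=25): print("stop",f); break
print(f,get_contact_force(),get_opening()*85)
print(servo_line(k(-.03),speed=30,ori=o(-.03),max_force=12),get_contact_force(),get_opening()*85)
command_gripper(.5); p=get_eef_pos(); servo_line([p[0],p[1],KZ+90],speed=120)
move_joints(HOME); im=camera("top"); sc=camera("scene"); print(get_time_s())
a=cv2.resize(im[130:230,170:310],None,fx=4,fy=4,interpolation=cv2.INTER_CUBIC)
u=proj("scene",[*rw(120,0),20])[0].astype(int)
b=cv2.resize(sc[u[1]-25:u[1]+25,u[0]-70:u[0]+70],None,fx=4,fy=4,interpolation=cv2.INTER_CUBIC)
save("k2",np.vstack([a,b]))
```

```text
touch False
knob 17.378114512496364 [-0.22  0.13  3.22]
0.10000000000000098 [7.68 2.84 1.61] 16.84044963110179
False [7.93 4.81 0.71] 16.872535426750826
102.8667
```

View pics/k2.png

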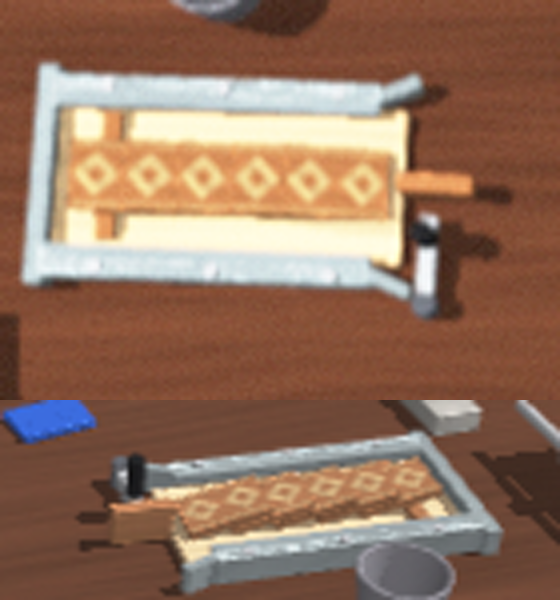

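The keeper is shut (knob at crop (427,228), arm parallel to the mouth). The tray is against the end stop and the fan is in order, so I'm handing in.

```bash
python3 -c "
from station import *
print(job_done(),get_time_s())"
```

```text
the job is handed in; nothing more can be done
the job is handed in; nothing more can be done
```

I handed the job in after about 103 s on the robot's clock: all five carved tiles are fanned in order on the tray, the tray is fully home against the end stop, and the keeper is shut. The hand-in returned no verdict; this rests on my last camera images.

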